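Stand the blue carrom striker on edge in the display rack

TASK

Put the blue striker on show: lay it on the sloped maple rest, against the two brass pins, and let go of it; then take it again by its flat faces and stand it on edge in the empty, blue-tabbed slot of the teak rack. Lower it in while holding it (do not drop it in), let it go only when it has come to rest on the two steel rods in the slot, and leave all the other things where they are.

Things in the scene. Friction and masses are not known exactly. Their poses are not given: they have to be found in the camera images.
- blue_striker: translucent blue acrylic striker, a disc 41 mm in diameter and 10 mm thick, about 15 to 25 g, lying flat on the table at the start; origin at its centre, z along the disc's axis
- rest: small fixed maple rest on the table: base 80 (x) x 60 (y) x 8 mm, on it a column within 10 mm of the origin in x and 18 mm in y, that carries the sloped plate described under seat; origin under the base's centre, z up, the slope faces its own -x (it rises to its +x), which is roughly to the left seen from the robot
- seat: 45 degree plate of the rest. Origin = centre of a striker lying in place (55 mm up); z = outward normal, x = straight up the slope, y level. Plate top at z = -5 mm, 6 mm thick, 36 mm wide, from x = -26 to only +3 mm: the upper part of the striker overhangs it and can be pinched by both faces. Two 5 mm brass pins along z, up to z = +6, at x = -19.6, y = +-12 mm, hold it from below
- rack: fixed teak rack, base 70 (x) x 184 (y) x 12 mm, origin under its centre. Four slots 14 mm wide along x, open at ends and top, at y = -63, -21, 21, 63 mm; wood between them 60 mm long, 36 mm high, edges rounded 3 mm. Two 8 mm steel rods along y at x = +-14 mm, centres 16 mm up: a striker nests on both, its centre at x = 0, 36.1 mm up
- blue_tab: blue tabs 16 mm wide at both ends of the one empty slot (which slot varies), fixed to the rack, their tops 10 mm above the table. Origin = centre of a striker properly seated in this slot (36.1 mm above the table); x along the slot, y across it (the axis of the seated striker), z up
- red_striker: translucent red acrylic striker, a disc 41 mm in diameter and 10 mm thick, standing on edge in one of the other three slots (which one varies); origin at its centre, y along the disc's axis. Leave it there.
- amber_striker: translucent amber acrylic striker, a disc 41 mm in diameter and 10 mm thick, standing on edge in one of the other three slots (which one varies); origin at its centre, y along the disc's axis. Leave it there.
- white_striker: opaque white acrylic striker, a disc 41 mm in diameter and 10 mm thick, standing on edge in one of the other three slots (which one varies); origin at its centre, y along the disc's axis. Leave it there.
- coin_tray: small open maple tray 120 x 90 x 18 mm with two coins in it; origin under its centre. Leave alone.
- coin0: black lacquered carrom coin, 31 mm in diameter, 8 mm high, in the tray; origin under its centre. Leave alone.
- coin1: the other black coin, of the same size, in the tray. Leave alone.
- pocket_ring: chrome pocket ring lying on the table, 52 mm outside, 42 mm inside, 10 mm high; origin under its centre. Leave alone.
- lamp: brass bayonet lamp socket with a frosted bulb on a round teak foot 72 mm in diameter, 145 mm tall in all, bulb 55 mm in diameter; origin under its foot. Leave alone.
Mind the look-alikes: they are no part of the job. Of the things that look like the rest, take the one that is farthest to the robot's right at the start. Several things look just like the blue_striker: the one meant starts farthest to the robot's right.

How it is judged:
By the outcome, as a careful person would: the job done as asked, in the order asked, and still so for the second after the job is handed in, with the robot touching nothing.
It also fails if it takes over 54 s, if anything falls off the work surface, if the arm or the gripper's body presses on something with over 40 N, if the wrist force passes 120 N, or if a joint passes its speed limit or range.

ROBOT

A 6-joint arm with a two-finger parallel gripper is mounted at the origin on the work surface. World frame = base frame: x ahead of the robot, y to its left, z up, the work surface at z = 0. Lengths are in m, angles in rad, forces in N, time in s.
With the tool pointing down it reaches from about 0.35 to 0.725 m from the base axis. Payload 6 kg.
Tool frame: the origin (TCP) lies on the centre line of the jaws, within the pads' length; the fingertips stand manip.finger_overhang ahead of it and the grasp point (between the pads) is the TCP (manip.finger_overhang is the distance from the TCP to the fingertips, in m); z points along the fingers, y is the line along which they close (so a half turn about z gives the same grasp; the last joint's range is limited). The gripper opens to 85 mm and grips with 20 to 120 N. Pads are 22 mm wide; open, the fingers measure 114 mm over their backs; the gripper's body (76 mm by 85 mm) begins 54 mm behind the grasp point. The pads swing forward as they close: fully open they stand 13 mm farther back than shut.
Start: joints at [-0.773, 0.04, 0.085, 0, -1.615, -0.334], TCP at [0.268, -0.537, 0.25] pointing down, gripper open.
Joint ranges: [-2.56, 2.56], [-1.29, 2.01], [-1.08, 1.49], [-3.29, 1.98], [-2.81, -0.18], [-2.99, 2.99]. Speed limits (rad/s): [2.57, 2.57, 3.01, 3.14, 3.14, 3.14].

INTERFACE

Orientations are given as a unit quaternion [w, x, y, z].
In Python, from plant import manip gives the robot as it stands.
- The arm moves only by the shell command python3 -m crank 'ROWS' [FORCE]. ROWS is JSON, a list of rows, each an object with "dp": the shift along the world's x, y, z each as a share of 0.25 m, from -1 to 1, a list of three; "spin": the turn about the world's z as a share of 180 degrees, from -1 to 1; "grip": the opening, from -1 (shut) to 1 (fully open). In form: [{"dp": [dx, dy, dz], "spin": spin, "grip": grip}, ...]. A call has 1 to 8 rows; each row shifts and turns the commanded pose from where the row before left it; what a row does not reach is not made up. A row lasts 1/8 s, in which the tool goes at most 62.5 mm and 10.7 degrees, less where a joint would pass 70% of its speed; a pose out of reach is approached as far as the arm can. A call with a number of a shift or a turn outside -1 to 1 is refused whole. A call with a gripper value outside its range is refused whole. The fingers move at their own pace and stop on an object; FORCE is the grip in N (left out, the last holds). Time passes only in rows, so rows that do not move let the fingers close. It gives the time, the measured TCP pose, the force, the opening and the grip force at its end, in the units of the state.
- manip.read_state(): the state, without advancing time (a new reading comes with each control period).
- manip.read_camera(name): name is "scene" or "top"; returns a dict with "image" (384x512x3 uint8, red, green, blue), "range_z" (384x512 float32, m along the optical axis (not along the pixel's ray), 0 where there is no reading), "intrinsics" (3x3 intrinsics, pixels), "R" (3x3) and "t" (3): a world point X has camera coordinates R X + t. Camera axes: x right, y down, z forward; pixel columns grow to the right and rows downward; lengths in m; the calibration is good to about 2 mm. A picture is of the moment at which its call begins.
- manip.finish_job(): hands the job in; it is judged then, once.
The state is a dict: "clock": time; "joint_positions": joint angles; "joint_vel": joint speeds; "tau": joint torques, N m; "ee_pos": TCP position; "tool_rot": TCP orientation; "wrist_force": force on the tool from outside, world axes, zero at the start; "ft_torque": the same for the moment, N m; "width": opening from 0.0 (shut) to 1.0 (fully open); "grip_force": force on a finger pad.
Only numpy, scipy, OpenCV 4.12 (cv2) and the standard library are available. Lean on these libraries where they do the work, as an engineer would, in place of code of your own. Each camera call takes 0.05 s, during which the arm holds its last target. There are 200 camera calls.

## Working session

There is one attempt and no reset: what is moved stays moved. The work goes in short steps, Python scripts to look and compute and a shell command to move; the robot and the scene stay as the last step left them, time stands still between calls to the robot, and variables do not carry over. Pictures are saved under pics/ and viewed, at most 10 in all, crops included, and the job is handed in when it is done.

```bash
ls; mkdir -p pics
cat > h.py <<'E'
import numpy as np, cv2
from plant import manip
def cam(n):
    c=manip.read_camera(n); c={k:np.asarray(v) for k,v in c.items()}; return c
def save(c,f,box=None,s=1):
    im=c["image"][...,::-1]
    if box: im=im[box[1]:box[3],box[0]:box[2]]
    cv2.imwrite("pics/"+f,cv2.resize(im,None,fx=s,fy=s,interpolation=cv2.INTER_CUBIC))
def ray(c,u,v):
    d=c["R"].T@np.linalg.inv(c["intrinsics"])@np.array([u,v,1.]); return -c["R"].T@c["t"],d
def onplane(c,u,v,z):
    o,d=ray(c,u,v); return o+d*(z-o[2])/d[2]
def cloud(c):
    v,u=np.mgrid[:384,:512]; Z=c["range_z"]
    P=np.linalg.inv(c["intrinsics"])@np.stack([u.ravel(),v.ravel(),np.ones(u.size)])*Z.ravel()
    X=(c["R"].T@(P-c["t"].reshape(3,1))).T.reshape(384,512,3); X[Z==0]=np.nan; return X
def proj(c,X):
    p=c["intrinsics"]@(c["R"]@np.asarray(X,float)+c["t"].ravel()); return p[:2]/p[2]
def tri(c1,p1,c2,p2):
    A=[];b=[]
    o1,d1=ray(c1,*p1);o2,d2=ray(c2,*p2)
    s=np.linalg.lstsq(np.stack([d1,-d2],1),o2-o1,rcond=None)[0]
    a,b=o1+s[0]*d1,o2+s[1]*d2; return (a+b)/2,np.linalg.norm(a-b)
E
python3 - <<'E'
from h import *
import pickle
s=manip.read_state();print(s,manip.finger_overhang)
C={n:cam(n) for n in("top","scene")}; pickle.dump(C,open("c0.pkl","wb"))
for n in C:
    save(C[n],n+"0.png"); c=C[n]; print(n,-c["R"].T@c["t"].ravel(),c["R"][2],c["intrinsics"][0,0],(c["range_z"]==0).mean())
E
```

```text
pics
{'clock': 0.0, 'joint_positions': array([-7.73283990e-01,  4.08122993e-02,  8.38442686e-02, -4.71702527e-04,
       -1.61547934e+00, -3.33686278e-01]), 'joint_vel': array([-0.00210927, -0.00078394,  0.00078637,  0.0007562 ,  0.0011782 ,
        0.00058778]), 'tau': array([ 1.72063425e-03, -3.68207574e+01,  3.47420776e+01,  6.93235651e+00,
       -5.35328145e-03, -2.70776144e-05]), 'ee_pos': array([ 0.26837461, -0.53632077,  0.24929539]), 'tool_rot': array([-2.43485399e-04, -2.29849736e-01,  9.73225751e-01,  8.23238062e-04]), 'wrist_force': array([ 0.24475286, -0.02371797, -0.427238  ]), 'ft_torque': array([0.01604277, 0.00851746, 0.01093598]), 'grip_force': 0.0, 'width': 0.9937804593034799} 0.019
top [ 0.49732397 -0.02748908  1.06848486] [ 0.03298367 -0.02726536 -0.99908392] 425.6650736308091 0.0041656494140625
scene [ 1.20630351 -0.52255978  0.62784751] [-0.66259972  0.50047521 -0.55721287] 391.24327448078765 0.004063924153645833
```

```bash
python3 -m crank --help 2>&1 | head -5; python3 -c "
import cv2,numpy as np
a=[cv2.imread('pics/%s0.png'%n) for n in('top','scene')]
print([x.shape for x in a])"
```

```text
invalid input: not JSON, or not a number
[(384, 512, 3), (384, 512, 3)]
```

View pics/top0.png

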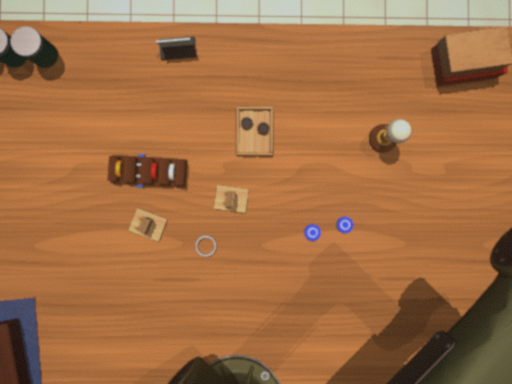

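View pics/scene0.png

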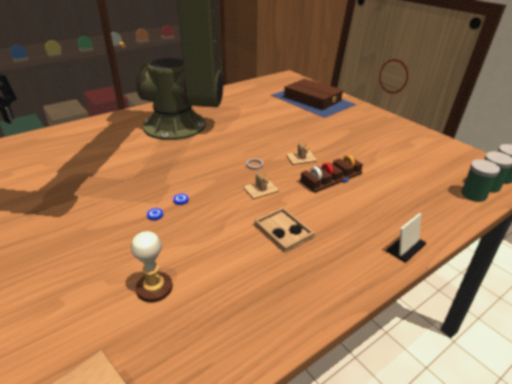

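Run:
```python
from h import *
import pickle
C=pickle.load(open("c0.pkl","rb"))
def blobs(c,m,mn=15):
    n,l,st,ce=cv2.connectedComponentsWithStats(m.astype(np.uint8))
    return [(ce[i],st[i]) for i in range(1,n) if st[i,4]>=mn]
B={}
for n,c in C.items():
    hsv=cv2.cvtColor(c["image"],cv2.COLOR_RGB2HSV)
    m=(hsv[...,0]>105)&(hsv[...,0]<135)&(hsv[...,1]>120)&(hsv[...,2]>70)
    X=cloud(c)
    for ce,st in blobs(c,cv2.morphologyEx(m.astype(np.uint8),cv2.MORPH_CLOSE,np.ones((5,5))),4):
        u,v=ce; print(n,ce.round(1),st, "z10",onplane(c,u,v,.010)[:2].round(4),"z5",onplane(c,u,v,.005).round(4)[:2], "depth",np.nanmedian(X[st[1]:st[1]+st[3],st[0]:st[0]+st[2]].reshape(-1,3),0).round(4))
t,s=C["top"],C["scene"]
# crops montage: strikers top, rests top, rack top / scene
def crop(c,b,s): return cv2.resize(c["image"][b[1]:b[3],b[0]:b[2],::-1],(400,300),interpolation=cv2.INTER_CUBIC)
im=np.vstack([np.hstack([crop(t,(296,202,364,253),0),crop(t,(205,177,257,216),0)]),np.hstack([crop(t,(100,140,196,212),0),crop(s,(234,140,374,245),0)])])
cv2.imwrite("pics/m1.png",im)
X=cloud(t); Y=cloud(s)
for nm,(x0,y0,x1,y1),Q in(("rest top",(214,184,250,214),X),("rest sc",(240,170,282,200),Y),("rack top",(105,152,190,190),X)):
    q=Q[y0:y1,x0:x1].reshape(-1,3); q=q[~np.isnan(q[:,0])]
    print(nm,q[:,2].max(),[ (z,q[(q[:,2]>z)].mean(0).round(4),(q[:,2]>z).sum()) for z in(.004,.025,.04,.05)])
```

```text
top [138.5 185. ] [137 185   4   1   4] z10 [0.5356 0.2423] z5 [0.5358 0.2435] depth [0.5356 0.2421 0.0109]
top [344.5 224.5] [337 217  16  16 197] z10 [ 0.4373 -0.269 ] z5 [ 0.4371 -0.2701] depth [ 0.4373 -0.2688  0.0099]
top [312.2 232.1] [305 225  15  16 192] z10 [ 0.4186 -0.1879] z5 [ 0.4182 -0.1886] depth [ 0.4166 -0.1872  0.0099]
scene [345.2 179.6] [344 179   3   2   5] z10 [0.6087 0.2388] z5 [0.6038 0.245 ] depth [0.6104 0.2352 0.0124]
scene [180.5 199.2] [174 195  14   9  98] z10 [ 0.4224 -0.1882] z5 [ 0.4161 -0.1855] depth [ 0.4244 -0.1884  0.0126]
scene [154.8 214.2] [147 210  16  10 120] z10 [ 0.4419 -0.269 ] z5 [ 0.4357 -0.267 ] depth [ 0.4442 -0.2709  0.012 ]
rest top 0.05706157418990499 [(0.004, array([0.502 , 0.0139, 0.0159]), np.int64(788)), (0.025, array([0.5025, 0.0174, 0.0459]), np.int64(157)), (0.04, array([0.5024, 0.0158, 0.0479]), np.int64(129)), (0.05, array([0.5004, 0.0095, 0.0528]), np.int64(44))]
rest sc 0.05863304668417141 [(0.004, array([0.4948, 0.021 , 0.0153]), np.int64(730)), (0.025, array([0.5058, 0.0135, 0.0417]), np.int64(143)), (0.04, array([0.5046, 0.0142, 0.0481]), np.int64(83)), (0.05, array([0.5036, 0.0088, 0.0546]), np.int64(27))]
rack top 0.05998645726818384 [(0.004, array([0.5699, 0.2165, 0.0317]), np.int64(2276)), (0.025, array([0.5706, 0.216 , 0.0385]), np.int64(1664)), (0.04, array([0.5699, 0.2121, 0.0505]), np.int64(302)), (0.05, array([0.5705, 0.2107, 0.0544]), np.int64(187))]
```

View pics/m1.png

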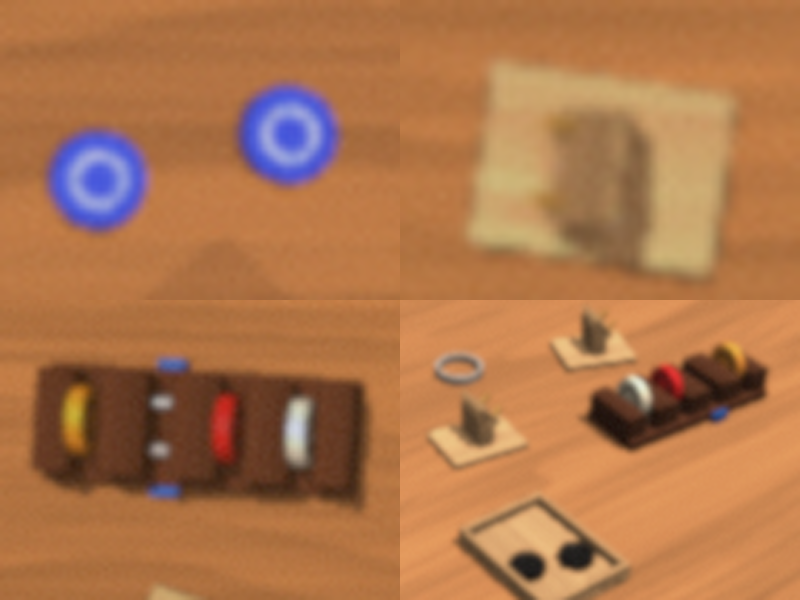

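Run:
```python
from h import *
import pickle
C=pickle.load(open("c0.pkl","rb")); t,s=C["top"],C["scene"]
P,e=tri(t,(344.5,224.5),s,(154.8,214.2));print("striker tri",P.round(4),e)
def rect(P2):
    (c,(w,h),a)=cv2.minAreaRect(P2.astype(np.float32)); 
    b=cv2.boxPoints(((c),(w,h),a)); 
    if w<h: w,h,a=h,w,a+90
    return np.round(c,4),round(w,4),round(h,4),round((a+90)%180-90,1)
for n,c,bx,z in(("top",t,(206,178,258,220),.008),("scene",s,(238,165,284,202),.008)):
    im=c["image"].astype(int); x0,y0,x1,y1=bx
    hsv=cv2.cvtColor(c["image"],cv2.COLOR_RGB2HSV)[y0:y1,x0:x1]
    X=cloud(c)[y0:y1,x0:x1]
    m=(X[...,2]>.0045).astype(np.uint8)
    m2=((hsv[...,0]>=14)&(hsv[...,0]<30)).astype(np.uint8)
    print(n,"hue",np.percentile(hsv[...,0],[5,25,50,75,95]))
    for nm,k in(("depth",m),("hue",m2)):
        nb,l,st,_=cv2.connectedComponentsWithStats(k); i=1+st[1:,4].argmax()
        vv,uu=np.nonzero(l==i); 
        if n=="scene" : keep=X[vv,uu,2]<.014; vv,uu=vv[keep],uu[keep]
        Q=np.array([onplane(c,u+x0,v+y0,z)[:2] for u,v in zip(uu,vv)]); print(nm,rect(Q),len(Q))
    k=(X[...,2]>.02); q=X[k]; 
    for zb in np.arange(.02,.06,.005):
        w=q[(q[:,2]>zb)&(q[:,2]<=zb+.005)]
        if len(w): print(round(zb,3),len(w),w.mean(0).round(4),w.min(0).round(4),w.max(0).round(4))
# rack
X=cloud(t)[148:194,100:196]; 
for a,b in((.004,.07),(.026,.042)):
    k=((X[...,2]>a)&(X[...,2]<b)); print("rack",a,rect(X[k][:,:2]),np.median(X[k][:,2]))
im=t["image"][148:194,100:196]; hsv=cv2.cvtColor(im,cv2.COLOR_RGB2HSV)
m=((hsv[...,0]>100)&(hsv[...,0]<140)&(hsv[...,1]>60)).astype(np.uint8)
g=((hsv[...,1]<60)&(hsv[...,2]>90)).astype(np.uint8)
for nm,k,z in(("tab",m,.010),("grey",g,.020)):
    nb,l,st,ce=cv2.connectedComponentsWithStats(k)
    for i in range(1,nb): print(nm,ce[i]+[100,148],st[i,2:],onplane(t,*(ce[i]+[100,148]),z).round(4))
```

```text
striker tri [ 0.4376 -0.2686  0.007 ] 0.002005405159241394
top hue [13. 13. 13. 16. 19.]
depth (array([0.5042, 0.0148]), 0.0831, 0.0656, 79.2) 778
hue (array([0.5025, 0.0127]), 0.0929, 0.0695, 84.3) 898
0.03 6 [0.5021 0.0277 0.0339] [0.4888 0.0253 0.0332] [0.5082 0.03   0.0349]
0.035 22 [0.5035 0.0244 0.0379] [0.4864 0.0177 0.0352] [0.5202 0.0299 0.04  ]
0.04 43 [0.5041 0.0222 0.0429] [0.4864 0.0127 0.0402] [0.5202 0.0342 0.045 ]
0.045 42 [0.5027 0.0157 0.0478] [0.4841 0.003  0.0451] [0.52   0.0342 0.05  ]
0.05 37 [0.4993 0.0097 0.0522] [0.4842 0.003  0.0501] [0.5176 0.0149 0.0549]
0.055 7 [0.5063 0.0082 0.0556] [0.4937 0.0075 0.0551] [0.5151 0.0099 0.0571]
scene hue [13. 13. 13. 15. 17.]
depth (array([0.4585, 0.0305]), 0.1683, 0.0917, -19.0) 415
hue (array([0.4846, 0.0232]), 0.1059, 0.0936, -8.6) 366
0.02 15 [0.5089 0.0111 0.0225] [0.482  0.0044 0.0201] [0.5193 0.0213 0.0249]
0.025 21 [0.507  0.0115 0.0279] [0.4813 0.0055 0.0251] [0.5197 0.0221 0.03  ]
0.03 15 [0.5062 0.0095 0.0328] [0.4835 0.0044 0.0303] [0.52   0.0182 0.0348]
0.035 24 [0.5088 0.0151 0.0376] [0.484  0.0047 0.0351] 
[... 245 characters left out ...]
1 0.055 ]
0.055 12 [0.5033 0.0088 0.0565] [0.4862 0.0053 0.0551] [0.5206 0.0126 0.0586]
rack 0.004 (array([0.5714, 0.2221]), 0.2355, 0.1117, 89.4) 0.03546715736056359
rack 0.026 (array([0.571 , 0.2176]), 0.1837, 0.0597, 86.6) 0.03629429182181997
tab [140.875  155.0625] [ 7  3 16] [0.6098 0.2371 0.01  ]
tab [138.88888889 185.16666667] [ 7  3 18] [0.5352 0.2413 0.01  ]
grey [138. 154.] [1 1 1] [0.6114 0.2416 0.02  ]
grey [143. 154.] [1 1 1] [0.6114 0.2294 0.02  ]
grey [138.14285714 164.07142857] [ 5  3 14] [0.5866 0.241  0.02  ]
grey [171.05952381 170.51190476] [ 7 15 84] [0.5709 0.1607 0.02  ]
grey [137.5 175.5] [ 4  4 12] [0.5586 0.2424 0.02  ]
grey [139. 187.] [5 1 5] [0.5304 0.2385 0.02  ]
```

Run:
```python
from h import *
import pickle
C=pickle.load(open("c0.pkl","rb")); t,s=C["top"],C["scene"]
for p,z in(((95,62),.008),((335,95),.008),((312,275),.008),((70,240),.008),((162,128),.0453),((148,200),.0453)):
    u,v=205+p[0]/7.69-.5,177+p[1]/7.69-.5; print(p,onplane(t,u,v,z).round(4))
# edge based: gradient fit of base quad in upsampled b-channel ratio
im=cv2.resize(t["image"][172:224,200:264],None,fx=8,fy=8,interpolation=cv2.INTER_CUBIC)
lab=cv2.cvtColor(cv2.GaussianBlur(im,(0,0),4),cv2.COLOR_RGB2LAB).astype(float)
d=lab[...,1]; b=np.median(d); thr=(b+np.percentile(d,3))/2
m=(d<thr).astype(np.uint8); m=cv2.morphologyEx(m,cv2.MORPH_CLOSE,np.ones((60,60)))
nb,l,st,_=cv2.connectedComponentsWithStats(m); i=1+st[1:,4].argmax()
q=cv2.convexHull(cv2.findContours((l==i).astype(np.uint8),0,2)[0][0]); q=q[:,0]
Q=np.array([onplane(t,200+(u+.5)/8-.5,172+(v+.5)/8-.5,.008)[:2] for u,v in q]).astype(np.float32)
print(cv2.minAreaRect(Q))
# rack from neighbouring slots: amber/red/white centers, depth tops
X=cloud(t)
for nm,(x0,x1) in dict(amber=(113,124),red=(148,160),white=(166,178)).items():
    q=X[158:184,x0:x1].reshape(-1,3); q=q[q[:,2]>.046]; print(nm,q.mean(0).round(4),np.percentile(q[:,2],95),(q.max(0)-q.min(0)).round(3))
```

```text
(95, 62) [0.5369 0.0493 0.008 ]
(335, 95) [ 0.5262 -0.0283  0.008 ]
(312, 275) [ 0.468  -0.0209  0.008 ]
(70, 240) [0.4794 0.0572 0.008 ]
(162, 128) [0.5149 0.0257 0.0453]
(148, 200) [0.4925 0.03   0.0453]
((0.5013022422790527, 0.014200899749994278), (0.08189254254102707, 0.061683446168899536), 82.12247467041016)
amber [0.5738 0.2799 0.0528] 0.05785816674417351 [0.036 0.013 0.013]
red [0.569  0.1963 0.0535] 0.05837348948558982 [0.036 0.012 0.013]
white [0.5668 0.1546 0.0536] 0.05800134309878331 [0.034 0.011 0.013]
```

```bash
R='{"dp":[0.0845,0.1338,-0.06],"spin":0.0385,"grip":0.3}'; python3 -m crank '[{"dp":[0.0845,0.1338,-0.06],"spin":0.0385,"grip":0.3},{"dp":[0.0845,0.1338,-0.06],"spin":0.0385,"grip":0.3},{"dp":[0.0845,0.1338,-0.06],"spin":0.0385,"grip":0.3},{"dp":[0.0845,0.1338,-0.06],"spin":0.0385,"grip":0.3},{"dp":[0.0845,0.1338,-0.06],"spin":0.0385,"grip":0.3},{"dp":[0.0845,0.1338,-0.06],"spin":0.0385,"grip":0.3},{"dp":[0.0845,0.1338,-0.06],"spin":0.0385,"grip":0.3},{"dp":[0.0845,0.1338,-0.06],"spin":0.0385,"grip":0.3}]' 20
python3 - <<'E'
from h import *
st=manip.read_state();print(st["ee_pos"],st["tool_rot"],st["joint_positions"].round(3),st["width"])
c=cam("scene"); X=cloud(c); p=st["ee_pos"]
m=(np.abs(X[...,0]-p[0])<.07)&(np.abs(X[...,1]-p[1])<.03)&(X[...,2]>.05); q=X[m]
for a,b in((-.07,-.02),(-.02,.02),(.02,.07)):
    w=q[(q[:,0]-p[0]>a)&(q[:,0]-p[0]<b)]; print(a,b,len(w),np.sort(w[:,2])[:6].round(4) if len(w) else "")
u,v=proj(c,p).astype(int); save(c,"g1.png",(u-70,v-60,u+70,v+45),5)
E
```

```text
clock: 1.1
ee_pos: [0.4378, -0.2677, 0.1295]
tool_rot: [-0.0, -0.658, 0.753, 0.0]
wrist_force: [-0.4, 0.3, 0.1]
width: 0.655
grip_force: 0.0
[ 0.43776777 -0.26768764  0.12947707] [-6.16899663e-05 -6.57652309e-01  7.53321566e-01  2.36391439e-04] [-0.156 -0.175 -0.34  -0.    -1.407  0.021] 0.6550918281255631
-0.07 -0.02 79 [0.117  0.1196 0.1199 0.1205 0.1215 0.1217]
-0.02 0.02 143 [0.1767 0.183  0.1888 0.1896 0.1901 0.1915]
0.02 0.07 4941 [0.1167 0.1168 0.1177 0.1184 0.1185 0.119 ]
```

View pics/g1.png

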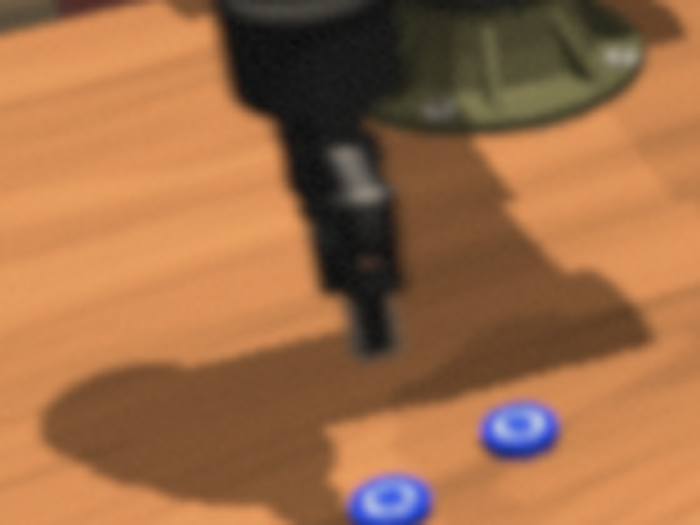

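```bash
python3 -m crank '[{"dp":[0,-0.004,-0.15],"spin":0,"grip":0.3},{"dp":[0,0,-0.15],"spin":0,"grip":0.3},{"dp":[0,0,-0.1],"spin":0,"grip":0.3},{"dp":[0,0,-0.042],"spin":0,"grip":0.3},{"dp":[0,0,0],"spin":0,"grip":0.3},{"dp":[0,0,0],"spin":0,"grip":-0.2},{"dp":[0,0,0],"spin":0,"grip":-0.2},{"dp":[0,0,0],"spin":0,"grip":-0.2}]' 20; python3 -m crank '[{"dp":[0,0,0],"spin":0,"grip":-0.2},{"dp":[0,0,0.05],"spin":0,"grip":-0.2},{"dp":[0,0,0.15],"spin":0,"grip":-0.2},{"dp":[0,0,0.2],"spin":0,"grip":-0.2},{"dp":[0,0,0],"spin":0,"grip":-0.2}]' 20
```

```text
clock: 2.15
ee_pos: [0.4383, -0.2703, 0.0212]
tool_rot: [0.001, -0.656, 0.755, -0.001]
wrist_force: [-0.2, 1.1, 5.2]
width: 0.465
grip_force: 20.6
clock: 2.78
ee_pos: [0.4395, -0.2709, 0.1252]
tool_rot: [0.002, -0.656, 0.755, -0.004]
wrist_force: [-0.6, 0.1, -0.5]
width: 0.461
grip_force: 20.3
```

```bash
python3 -m crank '[{"dp":[0.0312,0.1425,0.0],"spin":0,"grip":-0.2},{"dp":[0.0312,0.1425,0.0],"spin":0,"grip":-0.2},{"dp":[0.0312,0.1425,0.0],"spin":0,"grip":-0.2},{"dp":[0.0312,0.1425,0.0],"spin":0,"grip":-0.2},{"dp":[0.0312,0.1425,0.0],"spin":0,"grip":-0.2},{"dp":[0.0312,0.1425,0.0],"spin":0,"grip":-0.2},{"dp":[0.0312,0.1425,0.0],"spin":0,"grip":-0.2},{"dp":[0.0312,0.1425,0.0],"spin":0,"grip":-0.2}]' 20;  python3 -m crank '[{"dp":[0,0,0],"spin":0,"grip":-0.2},{"dp":[0,0,0],"spin":0,"grip":-0.2}]' 20
cat > held.py <<'E'
from h import *
import sys
st=manip.read_state();p=st["ee_pos"];print(p.round(4),st["tool_rot"].round(4),st["wrist_force"].round(1),round(st["width"],3),round(st["clock"],2))
ims=[]
for n in("top","scene"):
    c=cam(n); hsv=cv2.cvtColor(c["image"],cv2.COLOR_RGB2HSV)
    m=((hsv[...,0]>105)&(hsv[...,0]<135)&(hsv[...,1]>110)&(hsv[...,2]>60)).astype(np.uint8)
    X=cloud(c); nb,l,s,ce=cv2.connectedComponentsWithStats(cv2.morphologyEx(m,cv2.MORPH_CLOSE,np.ones((5,5))))
    up=proj(c,p)
    for i in range(1,nb):
        if s[i,4]>8 and np.hypot(*(ce[i]-up))<45:
            k=(l==i)&(m>0); print(n,ce[i].round(1),s[i],"tcp px",up.round(1),"med",np.nanmedian(X[k],0).round(4),"at zdisc",onplane(c,*ce[i],p[2]-.014).round(4))
    u,v=(proj(c,[float(a) for a in sys.argv[2:5]]) if len(sys.argv)>2 else up).astype(int); u=min(max(u,40),471);v=min(max(v,40),343)
    ims.append(cv2.resize(c["image"][v-40:v+40,u-40:u+40,::-1],(400,400),interpolation=cv2.INTER_CUBIC))
cv2.imwrite("pics/"+sys.argv[1],np.hstack(ims))
E
python3 held.py h1.png
```

```text
clock: 3.78
ee_pos: [0.4996, 0.0162, 0.1195]
tool_rot: [-0.0, -0.656, 0.755, 0.0]
wrist_force: [0.7, -0.6, 0.0]
width: 0.466
grip_force: 20.3
clock: 4.03
ee_pos: [0.4995, 0.0149, 0.1195]
tool_rot: [-0.0, -0.656, 0.755, 0.0]
wrist_force: [0.3, -0.1, -0.6]
width: 0.465
grip_force: 20.3
[0.4995 0.0149 0.1195] [-4.000e-04 -6.563e-01  7.545e-01  2.000e-04] [ 0.3 -0.1 -0.6] 0.465 4.03
scene [257.9 155.9] [254 151   8  11  76] tcp px [260.5 153.1] med [0.4981 0.0047 0.1115] at zdisc [0.4881 0.0151 0.1055]
```

View pics/h1.png

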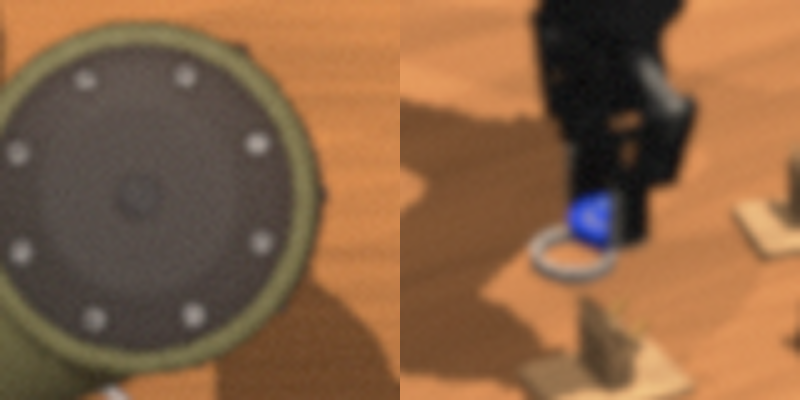

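Run:
```python
from h import *
c=cam("scene"); X=cloud(c); hsv=cv2.cvtColor(c["image"],cv2.COLOR_RGB2HSV)
m=(hsv[...,0]>105)&(hsv[...,0]<135)&(hsv[...,1]>60)&(hsv[...,2]>50); m[:, :245]=0; m[:,275:]=0; m[:140]=0; m[172:]=0
for v in range(150,164): print(v,[(u,tuple((X[v,u]*1000).round().astype(int)-[500,15,105])) for u in range(250,266) if m[v,u]])
save(c,"s2.png",(235,130,285,170),14)
# fingertip heights
p=manip.read_state()["ee_pos"]; q=X[(np.abs(X[...,0]-p[0])<.06)&(np.abs(X[...,1]-p[1])<.03)&(X[...,2]>.075)&~m]; print(np.sort(q[:,2])[:12].round(4))
```

```text
150 []
151 [(257, (np.int64(-20), np.int64(3), np.int64(10))), (258, (np.int64(-20), np.int64(6), np.int64(10))), (259, (np.int64(-22), np.int64(11), np.int64(7))), (260, (np.int64(-21), np.int64(14), np.int64(7))), (261, (np.int64(17), np.int64(-12), np.int64(33)))]
152 [(255, (np.int64(-22), np.int64(-2), np.int64(9))), (256, (np.int64(-21), np.int64(0), np.int64(8))), (257, (np.int64(-23), np.int64(5), np.int64(6))), (258, (np.int64(-20), np.int64(6), np.int64(7))), (259, (np.int64(-19), np.int64(9), np.int64(6))), (260, (np.int64(-16), np.int64(10), np.int64(7))), (261, (np.int64(18), np.int64(-13), np.int64(31)))]
153 [(254, (np.int64(-24), np.int64(-4), np.int64(5))), (255, (np.int64(-20), np.int64(-3), np.int64(7))), (256, (np.int64(-19), np.int64(-1), np.int64(7))), (257, (np.int64(-18), np.int64(1), np.int64(6))), (258, (np.int64(-13), np.int64(1), np.int64(8))), (259, (np.int64(-14), np.int64(5), np.int64(7))), (260, (np.int64(-15), np.int64(9), np.int64(5))), (261, (np.int64(17), np.int64(-12), np.int64(27))), (262, (np.int64(22), np.int64(-12), np.int64(29)))]
154 [(254, 
[... 3036 characters left out ...]
(9), np.int64(-15), np.int64(3))), (259, (np.int64(11), np.int64(-13), np.int64(4))), (260, (np.int64(15), np.int64(-13), np.int64(5))), (261, (np.int64(19), np.int64(-13), np.int64(7))), (262, (np.int64(22), np.int64(-12), np.int64(9)))]
161 [(257, (np.int64(6), np.int64(-16), np.int64(-1))), (258, (np.int64(11), np.int64(-16), np.int64(1))), (259, (np.int64(11), np.int64(-13), np.int64(1))), (260, (np.int64(12), np.int64(-11), np.int64(0))), (261, (np.int64(19), np.int64(-13), np.int64(5)))]
162 [(260, (np.int64(15), np.int64(-13), np.int64(-1))), (261, (np.int64(12), np.int64(-8), np.int64(-4)))]
163 []
[0.1011 0.1016 0.1017 0.102  0.1033 0.1044 0.1045 0.1046 0.1054 0.1054
 0.1067 0.1079]
```

View pics/s2.png

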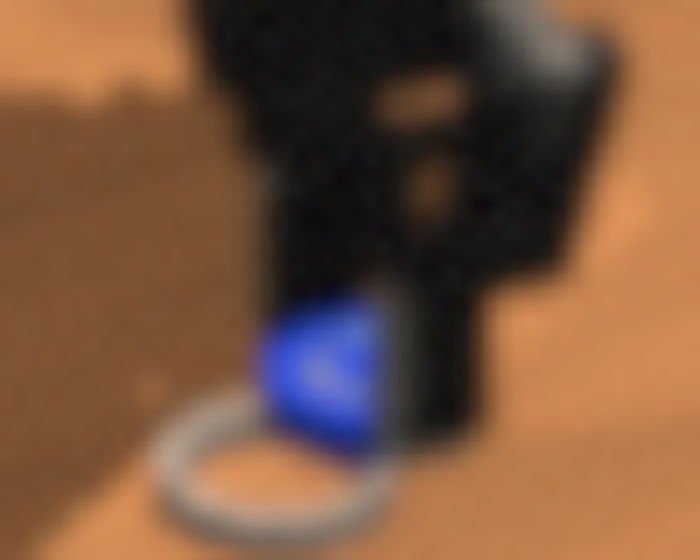

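```bash
python3 -m crank '[{"dp":[0.006,-0.002,-0.08],"spin":0,"grip":-0.2},{"dp":[0.005,-0.0024,-0.07],"spin":0,"grip":-0.2},{"dp":[0,0,-0.028],"spin":0,"grip":-0.2},{"dp":[0,0,0],"spin":0,"grip":-0.2},{"dp":[0,0,0],"spin":0,"grip":-0.2}]' 20; python3 -m crank '[{"dp":[0,0,-0.008],"spin":0,"grip":-0.2},{"dp":[0,0,0],"spin":0,"grip":-0.2}]' 20;  python3 -m crank '[{"dp":[0,0,-0.008],"spin":0,"grip":-0.2},{"dp":[0,0,0],"spin":0,"grip":-0.2}]' 20
```

```text
clock: 4.8
ee_pos: [0.5028, 0.0139, 0.0755]
tool_rot: [0.0, -0.656, 0.755, -0.0]
wrist_force: [-0.2, -0.9, -0.8]
width: 0.464
grip_force: 20.3
clock: 5.05
ee_pos: [0.503, 0.0141, 0.0744]
tool_rot: [0.001, -0.656, 0.755, -0.0]
wrist_force: [-2.0, 0.8, 5.0]
width: 0.465
grip_force: 20.7
clock: 5.3
ee_pos: [0.5037, 0.0141, 0.0738]
tool_rot: [0.001, -0.656, 0.754, -0.001]
wrist_force: [-3.4, 1.3, 10.9]
width: 0.464
grip_force: 21.4
```

```bash
cat > tilt.py <<'E'
from h import *
st=manip.read_state(); p=st["ee_pos"]; print(p.round(4),st["wrist_force"].round(1),round(st["width"],3))
c=cam("scene"); X=cloud(c); hsv=cv2.cvtColor(c["image"],cv2.COLOR_RGB2HSV)
m=(hsv[...,0]>105)&(hsv[...,0]<135)&(hsv[...,1]>110)&(hsv[...,2]>60)
m&=(np.linalg.norm(X-np.array([.502,.015,.055]),axis=-1)<.05)
q=X[m]; e=np.array([-.137,-.99,0]); l=np.array([.99,-.137,0]); o=np.array([.502,.0143,.055])
r=np.stack([(q-o)@e,(q-o)@l,q[:,2]-.055],1)*1000
v,u=np.nonzero(m); print(len(q),"px",u.min(),u.max(),v.min(),v.max()) 
for a in range(-25,30,5):
    w=r[(r[:,0]>=a)&(r[:,0]<a+5)]
    if len(w): print("restx",a,len(w),"z min/med/max",np.percentile(w[:,2],[0,50,100]).round(1),"lev",w[:,1].min().round(),w[:,1].max().round())
E
python3 -m crank '[{"dp":[0,0,-0.008],"spin":0,"grip":-0.2},{"dp":[0,0,0],"spin":0,"grip":-0.2}]' 20; python3 tilt.py
```

```text
clock: 5.55
ee_pos: [0.5046, 0.0144, 0.0726]
tool_rot: [0.002, -0.656, 0.754, -0.002]
wrist_force: [-1.9, 2.0, 12.4]
width: 0.467
grip_force: 23.3
[0.5046 0.0144 0.0726] [-1.9  2.  12.4] 0.467
76 px 255 262 167 177
restx -15 1 z min/med/max [10.2 10.2 10.2] lev -18.0 -18.0
restx -10 5 z min/med/max [ 9.8 10.1 11.2] lev -20.0 -8.0
restx -5 10 z min/med/max [ 8.9 11.2 12.2] lev -21.0 1.0
restx 0 10 z min/med/max [ 9.5 10.7 14.8] lev -18.0 10.0
restx 5 22 z min/med/max [ 4.7 12.  35.5] lev -14.0 26.0
restx 10 20 z min/med/max [ 4.  11.5 40.8] lev -6.0 27.0
restx 15 8 z min/med/max [ 5.4  9.3 13. ] lev -1.0 12.0
```

```bash
python3 -m crank '[{"dp":[0,0,0.032],"spin":0,"grip":-0.2},{"dp":[-0.0025,-0.018,0],"spin":0,"grip":-0.2},{"dp":[0,0,0],"spin":0,"grip":-0.2},{"dp":[0,0,-0.014],"spin":0,"grip":-0.2},{"dp":[0,0,-0.006],"spin":0,"grip":-0.2},{"dp":[0,0,0],"spin":0,"grip":-0.2}]' 20; python3 tilt.py
```

```text
clock: 6.35
ee_pos: [0.502, 0.0093, 0.0732]
tool_rot: [-0.0, -0.656, 0.755, -0.0]
wrist_force: [-3.9, 0.1, 7.5]
width: 0.458
grip_force: 23.0
[0.502  0.0093 0.0732] [-3.9  0.1  7.5] 0.458
71 px 253 260 167 177
restx -10 1 z min/med/max [10.3 10.3 10.3] lev -20.0 -20.0
restx -5 4 z min/med/max [11.1 11.2 12.4] lev -21.0 -10.0
restx 0 10 z min/med/max [ 9.8 11.4 13.5] lev -23.0 -1.0
restx 5 12 z min/med/max [ 9.4 11.4 14.1] lev -21.0 6.0
restx 10 20 z min/med/max [ 3.  12.  40.2] lev -15.0 24.0
restx 15 16 z min/med/max [ 3.9 10.9 13.4] lev -13.0 15.0
restx 20 8 z min/med/max [ 6.  11.9 14.8] lev -2.0 13.0
```

```bash
python3 -m crank '[{"dp":[0,0,0],"spin":0,"grip":0.0},{"dp":[0,0,0],"spin":0,"grip":0.06},{"dp":[0,0,0],"spin":0,"grip":0.1},{"dp":[0,0,0],"spin":0,"grip":0.1}]' 20; python3 tilt.py
```

```text
clock: 6.9
ee_pos: [0.5019, 0.0094, 0.0721]
tool_rot: [-0.0, -0.656, 0.755, 0.0]
wrist_force: [0.1, -0.1, 0.3]
width: 0.555
grip_force: 0.0
[0.5019 0.0094 0.0721] [ 0.1 -0.1  0.3] 0.555
32 px 255 260 167 174
restx -5 2 z min/med/max [ 9.4 10.1 10.8] lev -24.0 -16.0
restx 0 1 z min/med/max [13.2 13.2 13.2] lev -7.0 -7.0
restx 5 7 z min/med/max [14.6 18.9 20.9] lev -15.0 7.0
restx 10 18 z min/med/max [11.  16.8 29.5] lev -12.0 23.0
restx 15 4 z min/med/max [14.6 16.7 29.4] lev -3.0 25.0
```

```bash
python3 -m crank '[{"dp":[0,0,0.04],"spin":0,"grip":0.3},{"dp":[0,0,0.1],"spin":0,"grip":0.3},{"dp":[0,0,0.2],"spin":0.0,"grip":0.3},{"dp":[-0.1,-0.1,0.1],"spin":0.055,"grip":0.3},{"dp":[-0.1,-0.1,0],"spin":0.055,"grip":0.3},{"dp":[-0.1,-0.1,0],"spin":0.055,"grip":0.3},{"dp":[-0.1,-0.1,0],"spin":0.055,"grip":0.3},{"dp":[0,0,0],"spin":0.055,"grip":0.3}]' 20; python3 tilt.py; python3 held.py h2.png 0.502 0.0143 0.055
```

```text
clock: 7.95
ee_pos: [0.4011, -0.0918, 0.1838]
tool_rot: [-0.001, 0.913, -0.409, 0.001]
wrist_force: [1.1, -0.0, -0.4]
width: 0.654
grip_force: 0.0
[ 0.4011 -0.0918  0.1838] [ 1.1 -0.  -0.4] 0.654
47 px 256 266 169 177
restx -10 2 z min/med/max [-2.   0.4  2.7] lev 16.0 18.0
restx -5 8 z min/med/max [-0.2  5.2 11.1] lev 7.0 18.0
restx 0 9 z min/med/max [-0.5 10.3 12.3] lev -5.0 20.0
restx 5 14 z min/med/max [ 4.5 14.5 19.7] lev 1.0 18.0
restx 10 13 z min/med/max [11.1 15.4 21.2] lev -5.0 16.0
restx 15 1 z min/med/max [17.1 17.1 17.1] lev 3.0 3.0
[ 0.4016 -0.0913  0.1836] [-6.000e-04  9.141e-01 -4.055e-01  1.100e-03] [ 0.5  0.3 -0.2] 0.648 8.0
top [312.3 231.9] [305 225  16  16 193] tcp px [278.5 246.6] med [ 0.4211 -0.1885  0.0104] at zdisc [ 0.4309 -0.1639  0.1696]
```

View pics/h2.png

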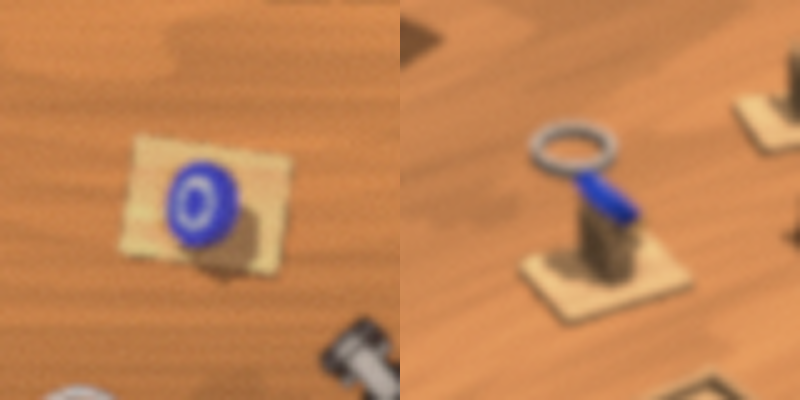

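Run:
```python
from h import *
for n in("top","scene"):
    c=cam(n); X=cloud(c); hsv=cv2.cvtColor(c["image"],cv2.COLOR_RGB2HSV)
    m=(hsv[...,0]>105)&(hsv[...,0]<135)&(hsv[...,1]>90)&(hsv[...,2]>60)&(np.linalg.norm(X-np.array([.502,.015,.055]),axis=-1)<.04)
    q=X[m]; o=q.mean(0)
    if n=="top":
        for _ in range(3):
            o=q.mean(0); nn=np.linalg.svd(q-o)[2][2]; nn*=np.sign(nn[2]); d=np.abs((q-o)@nn); q=q[d<.003]
        print(n,len(q),"cent",o.round(4),"normal",nn.round(3),"tilt",np.degrees(np.arccos(nn[2])).round(1),"yaw n",np.degrees(np.arctan2(nn[1],nn[0])).round(1))
        v,u=np.nonzero(m); cc=(u.min()+u.max())/2,(v.min()+v.max())/2
        el=cv2.fitEllipse(cv2.findContours(m.astype(np.uint8),0,2)[0][0]); print(el, onplane(c,*el[0],.0585).round(4), "expected face centre px",proj(c,np.array([.502,.0143,.055])+.005*np.array([.097,.70,.707])))
    else: print(n,len(q),o.round(4))
    # slot refresh
```

```text
top 116 cent [0.5017 0.0151 0.0613] normal [0.083 0.679 0.73 ] tilt 43.2 yaw n 83.0
((229.98785400390625, 198.75970458984375), (13.031103134155273, 16.029865264892578), 7.442652702331543) [0.5014 0.0146 0.0585] expected face centre px [228.61501858 198.29445746]
scene 58 [0.5106 0.0075 0.066 ]
```

```bash
python3 -m crank '[{"dp":[0.1,0.1,0],"spin":0.0563,"grip":-0.12},{"dp":[0.1,0.1,0],"spin":0.0563,"grip":-0.12},{"dp":[0.1,0.1,0],"spin":0.0563,"grip":-0.12},{"dp":[0.1,0.1,0],"spin":0.0563,"grip":-0.12},{"dp":[0,0,0],"spin":0,"grip":-0.12},{"dp":[0,0,0],"spin":0,"grip":-0.12}]' 30; python3 tilt.py
```

```text
clock: 8.95
ee_pos: [0.5018, 0.0095, 0.1819]
tool_rot: [0.0, 0.998, -0.07, -0.0]
wrist_force: [0.2, 0.3, -0.8]
width: 0.438
grip_force: 0.0
[0.5018 0.0095 0.1819] [ 0.2  0.3 -0.8] 0.438
46 px 256 266 169 177
restx -10 2 z min/med/max [0.2 1.5 2.8] lev 18.0 19.0
restx -5 8 z min/med/max [ 0.7  6.5 10.6] lev 12.0 19.0
restx 0 8 z min/med/max [-0.6 10.  14.1] lev -5.0 20.0
restx 5 15 z min/med/max [ 6.4 13.6 20. ] lev 1.0 18.0
restx 10 13 z min/med/max [ 9.9 15.7 20.2] lev -6.0 16.0
```

```bash
python3 -m crank '[{"dp":[0,0,-0.16],"spin":0,"grip":-0.12},{"dp":[0,0,-0.12],"spin":0,"grip":-0.12},{"dp":[0,0,-0.08],"spin":0,"grip":-0.12},{"dp":[0,0,-0.04],"spin":0,"grip":-0.12},{"dp":[0,0,0],"spin":0,"grip":-0.25},{"dp":[0,0,0],"spin":0,"grip":-0.25}]' 30; python3 tilt.py
python3 - <<'E'
from h import *
c=cam("scene"); X=cloud(c); p=manip.read_state()["ee_pos"]
e=np.array([-.137,-.99]); d=(X[...,:2]-p[:2])@e; l=(X[...,:2]-p[:2])@np.array([.99,-.137])
hsv=cv2.cvtColor(c["image"],cv2.COLOR_RGB2HSV); dark=(hsv[...,2]<70)&(X[...,2]>.05)&(np.abs(l)<.025)
for a,b in((-.04,-.005),(.005,.04)):
    w=X[dark&(d>a)&(d<b)]; dd=d[dark&(d>a)&(d<b)]; print(a,len(w),np.sort(w[:,2])[:6].round(4), dd.min() if len(w) else "",dd.max() if len(w) else "")
E
```

```text
clock: 9.75
ee_pos: [0.5025, 0.0094, 0.0835]
tool_rot: [-0.0, 0.998, -0.069, 0.001]
wrist_force: [0.7, 0.3, -0.2]
width: 0.374
grip_force: 0.0
[0.5025 0.0094 0.0835] [ 0.7  0.3 -0.2] 0.374
44 px 257 266 169 177
restx -10 1 z min/med/max [2.2 2.2 2.2] lev 17.0 17.0
restx -5 8 z min/med/max [ 0.5  8.5 12.1] lev 8.0 21.0
restx 0 9 z min/med/max [ 1.3  8.1 14.2] lev 15.0 21.0
restx 5 18 z min/med/max [ 1.9 15.3 21.4] lev -3.0 16.0
restx 10 8 z min/med/max [12.1 14.1 17.6] lev 0.0 15.0
-0.04 288 [0.0737 0.0761 0.0774 0.0778 0.0786 0.0788] -0.03981822252635531 -0.0054067308954575
0.005 884 [0.0775 0.0792 0.0815 0.0829 0.0842 0.0862] 0.005026727163379815 0.03998694988914521
```

Run:
```python
from h import *
c=cam("scene"); save(c,"p1.png",(240,140,290,190),11)
for z in(.06,.065,.07,.075): print(z,((proj(c,[.5013+.0022,.0094+.016,z])-[240,140])*11).round(),((proj(c,[.5013-.0022,.0094-.016,z])-[240,140])*11).round())
```

```text
0.06 [265. 349.] [149. 382.]
0.065 [265. 332.] [149. 365.]
0.07 [266. 315.] [149. 347.]
0.075 [266. 297.] [149. 330.]
```

View pics/p1.png

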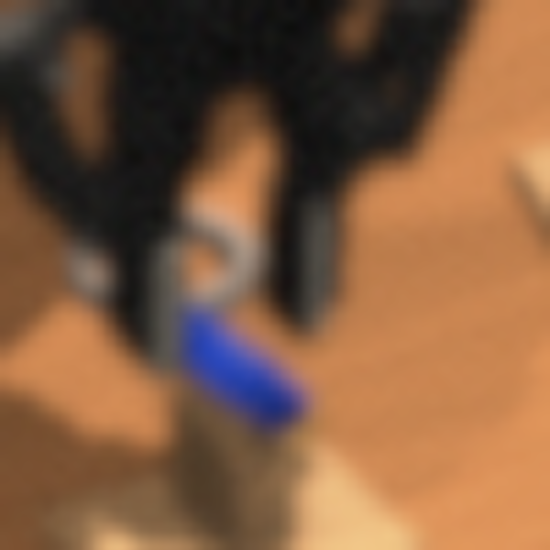

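Run:
```python
from h import *
import cv2
c=cam("scene"); e=np.array([-.137,-.99]); l=np.array([.99,-.137]); p=manip.read_state()["ee_pos"][:2]
for s in(-.016,.016):
  for k in(-.011,.011):
    print(s,k,[((proj(c,[*(p+s*e+k*l),z])-[240,140])*11).round().tolist() for z in(.063,.068,.073)])
g=cv2.cvtColor(c["image"],cv2.COLOR_RGB2GRAY)
for u in(253,254,255,267,268,269): print(u,g[160:178,u])
```

```text
-0.016 -0.011 [[246.0, 319.0], [246.0, 302.0], [247.0, 285.0]]
-0.016 0.011 [[290.0, 362.0], [290.0, 345.0], [291.0, 327.0]]
0.016 -0.011 [[131.0, 351.0], [131.0, 334.0], [131.0, 317.0]]
0.016 0.011 [[174.0, 395.0], [174.0, 378.0], [174.0, 360.0]]
253 [ 28  28  34  40  45  45  47  46  48  48  51  57  76 102 126 140 146 148]
254 [ 29  41  59  67  71  72  73  74  75  74  75  75  81  97 115 127 132 135]
255 [ 42  64  86  95  94  92  91  89  86  86  85  85  85  93 107 112 112 111]
267 [ 48  47  46  47  48  49  50  53  55  66  92 120 137 142 136 120 104 100]
268 [ 69  72  71  74  72  72  73  75  82  88 105 125 140 147 143 138 130 128]
269 [ 74  78  79  81  79  78  79  86 103 114 124 135 144 148 146 143 143 141]
```

```bash
python3 -m crank '[{"dp":[0,0,-0.02],"spin":0,"grip":-0.25},{"dp":[0.0014,0.01,0],"spin":0,"grip":-0.25},{"dp":[0.0014,0.01,0],"spin":0,"grip":-0.25},{"dp":[0.0014,0.01,0],"spin":0,"grip":-0.25},{"dp":[0.0014,0.01,0],"spin":0,"grip":-0.25},{"dp":[0,0,0],"spin":0,"grip":-0.25}]' 30
cat >> tilt.py <<'E'
c=cam("scene"); hsv=cv2.cvtColor(c["image"],cv2.COLOR_RGB2HSV)
m=((hsv[...,0]>105)&(hsv[...,0]<135)&(hsv[...,1]>90)&(hsv[...,2]>45)).astype(np.uint8)
nb,lb,s,ce=cv2.connectedComponentsWithStats(m); i=min(range(1,nb),key=lambda i:np.hypot(*(ce[i]-proj(c,p)))+(99 if s[i,4]<12 else 0))
print("blob",s[i],ce[i].round(1),cv2.minAreaRect(np.argwhere(lb==i)[:,::-1].astype(np.float32)))
E
python3 tilt.py
```

```text
clock: 10.7
ee_pos: [0.5037, 0.0187, 0.0783]
tool_rot: [0.001, 0.998, -0.069, 0.001]
wrist_force: [-0.4, -0.5, 0.5]
width: 0.373
grip_force: 0.1
[0.5037 0.0187 0.0783] [-0.4 -0.5  0.5] 0.373
34 px 260 267 168 176
restx -10 4 z min/med/max [ 5.1  6.3 10.9] lev 19.0 21.0
restx -5 11 z min/med/max [ 3.4 11.  17.4] lev 2.0 19.0
restx 0 15 z min/med/max [11.  19.5 24.8] lev 6.0 16.0
restx 5 4 z min/med/max [16.8 19.8 22.7] lev 7.0 13.0
blob [260 167   8  10  46] [263.1 171.8] ((263.0000305175781, 172.00001525878906), (11.31370735168457, 4.242640495300293), 45.0)
```

```bash
python3 -m crank '[{"dp":[0.0014,0.01,0.002],"spin":0,"grip":-0.25},{"dp":[0.0014,0.01,0.002],"spin":0,"grip":-0.3},{"dp":[0.0014,0.01,0.002],"spin":0,"grip":-0.35},{"dp":[0.0014,0.01,0.002],"spin":0,"grip":-0.4},{"dp":[0,0,0],"spin":0,"grip":-0.4}]' 30; python3 tilt.py
```

```text
clock: 11.42
ee_pos: [0.5048, 0.0296, 0.0793]
tool_rot: [0.0, 0.998, -0.069, 0.0]
wrist_force: [-0.3, -0.4, 0.2]
width: 0.299
grip_force: 0.0
[0.5048 0.0296 0.0793] [-0.3 -0.4  0.2] 0.299
49 px 264 270 164 175
restx -20 5 z min/med/max [13.7 16.9 25.1] lev 12.0 19.0
restx -15 21 z min/med/max [-1.1 23.4 31.3] lev 1.0 19.0
restx -10 19 z min/med/max [ 2.6 18.5 29.5] lev 4.0 20.0
blob [264 164   7  13  60] [266.8 169.2] ((267.0, 170.0), (12.0, 6.0), 90.0)
```

```bash
python3 -m crank '[{"dp":[0,0,0.02],"spin":0,"grip":-0.4},{"dp":[0,0,0],"spin":0,"grip":-0.6},{"dp":[0,0,0],"spin":0,"grip":-0.95},{"dp":[0,0,0],"spin":0,"grip":-0.95},{"dp":[0,0,0],"spin":0,"grip":-0.95},{"dp":[0,0,0],"spin":0,"grip":-0.95}]' 30; python3 tilt.py
```

```text
clock: 12.28
ee_pos: [0.5048, 0.0294, 0.0843]
tool_rot: [0.0, 0.998, -0.069, 0.0]
wrist_force: [0.5, 1.3, 0.4]
width: 0.112
grip_force: 34.4
[0.5048 0.0294 0.0843] [0.5 1.3 0.4] 0.112
48 px 267 270 162 175
restx -25 11 z min/med/max [22.3 30.2 37. ] lev -0.0 15.0
restx -20 20 z min/med/max [ 4.4 22.5 32.2] lev 3.0 20.0
restx -15 17 z min/med/max [ 2.9 16.4 33.7] lev 9.0 20.0
blob [266 162   5  14  53] [268.3 168.7] ((268.0, 168.5), (13.0, 4.0), 90.0)
```

```bash
python3 -m crank '[{"dp":[0,0,0.05],"spin":0,"grip":-0.95},{"dp":[0,0,0.1],"spin":0,"grip":-0.95},{"dp":[0,0,0.12],"spin":0,"grip":-0.95},{"dp":[0,0,0],"spin":0,"grip":-0.95}]' 30; python3 tilt.py
python3 - <<'E'
from h import *
c=cam("scene"); u,v=proj(c,manip.read_state()["ee_pos"]).astype(int); print(u,v); save(c,"p2.png",(u-25,v-20,u+25,v+30),11)
E
```

```text
clock: 12.88
ee_pos: [0.5062, 0.0297, 0.1555]
tool_rot: [-0.001, 0.998, -0.069, 0.003]
wrist_force: [0.1, -1.0, -0.4]
width: 0.106
grip_force: 34.3
[0.5062 0.0297 0.1555] [ 0.1 -1.  -0.4] 0.106
266 141Traceback (most recent call last):
  File "tilt.py", line 8, in <module>
    v,u=np.nonzero(m); print(len(q),"px",u.min(),u.max(),v.min(),v.max())
                                         ~~~~~^^
    return umr_minimum(a, axis, None, out, keepdims, initial, where)
ValueError: zero-size array to reduction operation minimum which has no identity
```

View pics/p2.png

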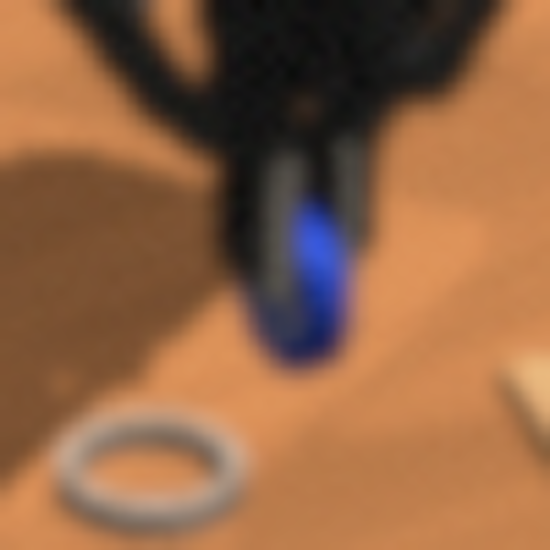

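Run:
```python
from h import *
c=cam("scene"); st=manip.read_state(); p=st["ee_pos"]; u0,v0=proj(c,p).astype(int)-[25,20]
yaw=np.radians(-98); e=np.array([np.cos(yaw),np.sin(yaw),0]); l=np.array([-e[1],e[0],0])
f=lambda P:((proj(c,P)-[u0,v0]+.5)*11).round(0)
a=np.linspace(0,2*np.pi,73)
for h in(.013,.0155,.018,.0205):
    D=np.array([f(p-[0,0,h]+s*.005*e+.0205*(np.cos(t)*l+np.array([0,0,np.sin(t)]))) for s in(-1,1) for t in a])
    print("disc h",h,"x",D[:,0].min(),D[:,0].max(),"y",D[:,1].min(),D[:,1].max())
for h in(.0155,.019,.0225):
    print("tip",h,"e+ pad near/far",f(p-[0,0,h]+.005*e+.011*l),f(p-[0,0,h]+.005*e-.011*l),"e- near/far",f(p-[0,0,h]-.005*e+.011*l),f(p-[0,0,h]-.005*e-.011*l), "e- outer near",f(p-[0,0,h]-.010*e+.011*l))
im=c["image"]; 
for u in range(21,34): print(u*11+5,[tuple(x) if 0 else "b" if (x[2]>110 and x[2]>x[0]+40) else "k" if x.max()<75 else "g" if int(x.max())-int(x.min())<30 else "." for x in im[v0+12:v0+36,u0+u]])
print("rows from",12*11)
```

```text
disc h 0.013 x 223.0 345.0 y 190.0 369.0
disc h 0.0155 x 223.0 345.0 y 199.0 378.0
disc h 0.018 x 223.0 345.0 y 208.0 388.0
disc h 0.0205 x 222.0 344.0 y 218.0 397.0
tip 0.0155 e+ pad near/far [287. 314.] [242. 273.] e- near/far [325. 305.] [279. 264.] e- outer near [343. 300.]
tip 0.019 e+ pad near/far [287. 327.] [242. 286.] e- near/far [324. 318.] [278. 277.] e- outer near [343. 313.]
tip 0.0225 e+ pad near/far [287. 340.] [241. 299.] e- near/far [324. 331.] [278. 290.] e- outer near [342. 326.]
236 ['k', 'k', 'k', 'k', 'k', 'k', 'k', 'k', 'k', 'k', 'k', 'k', 'k', '.', '.', '.', '.', '.', '.', '.', '.', '.', '.', '.']
247 ['k', 'k', 'k', 'k', 'k', 'k', 'k', 'k', 'k', 'k', 'k', 'k', 'k', 'k', 'g', 'g', '.', '.', '.', '.', '.', '.', '.', '.']
258 ['k', 'k', 'k', 'k', 'k', 'k', 'k', 'k', 'k', 'k', 'k', 'k', 'k', 'k', 'k', 'k', 'g', 'g', 'g', '.', '.', '.', '.', '.']
269 ['k', 'k', 'k', 'k', 'k', 'k', 'k', 'k', 'k', 'k', 'k', 'g', 'g', 'g', 'g', 'g', 'g', 'g', 'g', 'g', '.', '.', '.', '.']
280 ['k', 'k', 'k', 'g', 'g', 'g', 'g', 'g', 'g', 'g', 'g', 'g', 'g', 'g', 'g', 'g', 'g', 'g', '
[... 342 characters left out ...]
, 'b', 'b', 'b', 'b', 'b', '.', '.', '.', 'g', '.', '.', '.']
324 ['k', 'k', 'k', 'k', 'k', 'k', 'k', '.', 'b', 'b', 'b', 'b', 'b', 'b', 'b', 'b', 'b', 'b', '.', '.', 'g', '.', '.', '.']
335 ['k', 'k', 'k', 'k', 'k', 'k', 'k', 'k', '.', 'b', 'b', 'b', 'b', 'b', 'b', 'b', 'b', '.', '.', '.', '.', '.', '.', '.']
346 ['k', 'k', 'k', 'k', 'k', 'k', 'k', 'g', 'g', 'g', 'g', '.', '.', '.', '.', '.', '.', '.', '.', '.', '.', '.', '.', '.']
357 ['k', 'k', 'k', 'k', 'g', 'g', 'g', 'g', 'g', 'g', '.', '.', '.', '.', '.', '.', '.', '.', '.', '.', '.', '.', '.', '.']
368 ['k', '.', '.', '.', '.', '.', '.', '.', '.', '.', '.', '.', '.', '.', '.', '.', '.', '.', '.', '.', '.', '.', '.', '.']
rows from 132
```

```bash
python3 -m crank '[{"dp":[0,-0.12,0],"spin":0,"grip":-0.95},{"dp":[0,-0.12,0],"spin":0,"grip":-0.95},{"dp":[0,-0.12,-0.1],"spin":0,"grip":-0.95},{"dp":[0,-0.12,-0.15],"spin":0,"grip":-0.95},{"dp":[0,0,-0.12],"spin":0,"grip":-0.95},{"dp":[0,0,-0.08],"spin":0,"grip":-0.95},{"dp":[0,0,0],"spin":0,"grip":-0.95}]' 30; python3 -m crank '[{"dp":[0,0,-0.008],"spin":0,"grip":-0.95},{"dp":[0,0,-0.004],"spin":0,"grip":-0.95},{"dp":[0,0,0],"spin":0,"grip":-0.95}]' 30
```

```text
clock: 13.9
ee_pos: [0.5043, -0.091, 0.0383]
tool_rot: [0.001, 0.998, -0.069, -0.001]
wrist_force: [0.2, -0.7, 0.6]
width: 0.105
grip_force: 37.7
clock: 14.28
ee_pos: [0.5045, -0.091, 0.0381]
tool_rot: [0.001, 0.998, -0.069, -0.0]
wrist_force: [-6.9, 1.7, 14.2]
width: 0.107
grip_force: 39.7
```

```bash
python3 -m crank '[{"dp":[0,0,0.0095],"spin":0,"grip":-0.95},{"dp":[0,0,0],"spin":0,"grip":-0.7},{"dp":[0,0,0.02],"spin":0,"grip":-0.7},{"dp":[0,0,0.021],"spin":0,"grip":-0.7},{"dp":[0,0,0],"spin":0,"grip":-0.95},{"dp":[0,0,0],"spin":0,"grip":-0.95},{"dp":[0,0,0],"spin":0,"grip":-0.95}]' 30
python3 - <<'E'
from h import *
st=manip.read_state(); p=st["ee_pos"]
c=cam("scene"); hsv=cv2.cvtColor(c["image"],cv2.COLOR_RGB2HSV)
m=((hsv[...,0]>105)&(hsv[...,0]<135)&(hsv[...,1]>90)&(hsv[...,2]>45)).astype(np.uint8)
nb,lb,s,ce=cv2.connectedComponentsWithStats(m)
for i in range(1,nb):
    if s[i,4]>12: print(s[i],ce[i].round(1))
yaw=np.radians(-98); e=np.array([np.cos(yaw),np.sin(yaw),0]); l=np.array([-e[1],e[0],0])
for h in(.022,.0255,.029):
    D=np.array([proj(c,p-[0,0,h]+s*.005*e+.0205*(np.cos(t)*l+np.array([0,0,np.sin(t)]))) for s in(-1,1) for t in np.linspace(0,6.28,73)])
    print(h,D.min(0).round(1),D.max(0).round(1))
E
```

```text
clock: 15.15
ee_pos: [0.5053, -0.0906, 0.0497]
tool_rot: [0.0, 0.998, -0.069, 0.001]
wrist_force: [-1.0, -0.5, 5.3]
width: 0.102
grip_force: 34.9
[309 102  38  13 141] [330.8 108.3]
[227 189   7  15  70] [230.4 196.6]
[174 193  15  11 135] [181.  198.2]
0.022 [223.5 188.2] [233.7 204.5]
0.0255 [223.6 189.4] [233.7 205.6]
0.029 [223.6 190.5] [233.8 206.7]
```

```bash
python3 -m crank '[{"dp":[0,0,0.1],"spin":0,"grip":-0.95},{"dp":[0.0381,0.188,0.2],"spin":0.0038,"grip":-0.95},{"dp":[0.0381,0.188,0.1],"spin":0.0038,"grip":-0.95},{"dp":[0.0381,0.188,0],"spin":0.0038,"grip":-0.95},{"dp":[0.0381,0.188,0],"spin":0.0038,"grip":-0.95},{"dp":[0.0381,0.188,0],"spin":0.0038,"grip":-0.95},{"dp":[0.0381,0.188,0],"spin":0.0038,"grip":-0.95},{"dp":[0.0381,0.188,0],"spin":0.0038,"grip":-0.95}]' 30; python3 -m crank '[{"dp":[0,0,0],"spin":0,"grip":-0.95},{"dp":[0,0,0],"spin":0,"grip":-0.95}]' 30
cat > slot.py <<'E'
from h import *
# disc position vs slot as seen by the scene camera; strikers red/amber give the slot in the same view
st=manip.read_state(); p=st["ee_pos"]; print(p.round(4),st["tool_rot"].round(4),st["wrist_force"].round(1))
c=cam("scene"); X=cloud(c); hsv=cv2.cvtColor(c["image"],cv2.COLOR_RGB2HSV)
H,S,V=[hsv[...,i].astype(int) for i in range(3)]
M=dict(blue=(H>105)&(H<135)&(S>90)&(V>45),red=((H<5)|(H>172))&(S>150)&(V>60),amber=(H>18)&(H<32)&(S>140)&(V>60),white=(S<60)&(V>120))
d=np.array([-.056,-.998])  # rack -y
for k,m in M.items():
    near=np.linalg.norm(X[...,:2]-np.array([.571,.2176]),axis=-1)<.1
    mm=(m&near&(X[...,2]>.02)).astype(np.uint8); nb,lb,s,ce=cv2.connectedComponentsWithStats(mm)
    for i in range(1,nb):
        if s[i,4]>15:
            q=X[lb==i]; r=(q[:,:2]-[.572,.2387])@d; print(k,ce[i].round(1),s[i],"med",np.median(q,0).round(4),"across",(np.percentile(r,[3,50,97])*1000).round(1),"z",np.percentile(q[:,2],[2,98]).round(4))
u,v=proj(c,[.572,.2387,.05]).astype(int); save(c,"r%d.png"%int(st["clock"]*100),(u-45,v-40,u+45,v+30),8)
E
python3 slot.py; ls pics
```

```text
clock: 16.2
ee_pos: [0.5702, 0.2353, 0.143]
tool_rot: [0.0, 1.0, -0.027, -0.001]
wrist_force: [1.0, -0.0, 0.1]
width: 0.105
grip_force: 34.2
clock: 16.45
ee_pos: [0.5701, 0.2335, 0.143]
tool_rot: [0.001, 1.0, -0.027, -0.001]
wrist_force: [0.5, 0.2, 0.1]
width: 0.1
grip_force: 34.2
[0.5701 0.2335 0.143 ] [ 6.000e-04  9.996e-01 -2.750e-02 -7.000e-04] [0.5 0.2 0.1]
blue [340.6 141.8] [335 136  10  12  62] med [0.5802 0.2308 0.1197] across [-1.2  7.6 10.5] z [0.106  0.1348]
red [328.3 168. ] [322 163  12  12  91] med [0.5763 0.1951 0.0469] across [18.2 43.5 46.3] z [0.0323 0.0594]
white [317.6 170.9] [313 167   8  11  48] med [0.5761 0.1546 0.053 ] across [54.8 83.3 88. ] z [0.0379 0.0603]
g1.png
h1.png
h2.png
m1.png
p1.png
p2.png
r1645.png
s2.png
scene0.png
top0.png
```

```bash
python3 -m crank '[{"dp":[0.0076,0.022,-0.05],"spin":0,"grip":-0.95},{"dp":[0,0,-0.08],"spin":0,"grip":-0.95},{"dp":[0,0,-0.062],"spin":0,"grip":-0.95},{"dp":[0,0,0],"spin":0,"grip":-0.95},{"dp":[0,0,0],"spin":0,"grip":-0.95}]' 30
cat >> slot.py <<'E'
# nearest-to-camera rim (x max) and faces
for k in("blue","red","white"):
    mm=M[k]&near&(X[...,2]>.04); q=X[mm]; q=q[(q[:,2]<.075)]
    print(k,"x pct",np.percentile(q[:,0],[50,90,95,98]).round(4),len(q))
print("pred px of seat disc near rim",[proj(c,np.array([.572,.2387])[:2].tolist()+[.0361])])
E
python3 slot.py
```

```text
clock: 17.12
ee_pos: [0.5726, 0.2393, 0.0964]
tool_rot: [0.0, 1.0, -0.028, 0.0]
wrist_force: [0.3, 0.2, 0.4]
width: 0.105
grip_force: 34.2
[0.5726 0.2393 0.0964] [ 1.000e-04  9.996e-01 -2.760e-02  3.000e-04] [0.3 0.2 0.4]
blue [340.1 157.3] [335 150  10  13  80] med [0.5811 0.2365 0.0698] across [-12.7   1.9   4.9] z [0.0402 0.0897]
red [328.6 168.1] [322 163  12  12  91] med [0.5768 0.1955 0.0452] across [13.1 43.1 46.6] z [0.0323 0.0599]
white [317.6 170.8] [313 166   8  12  48] med [0.5748 0.1559 0.0524] across [54.3 82.4 87.5] z [0.0388 0.0607]
blue x pct [0.5757 0.5892 0.5893 0.5909] 50
red x pct [0.5748 0.5857 0.5863 0.587 ] 65
white x pct [0.5764 0.5845 0.585  0.5856] 43
pred px of seat disc near rim [array([337.02450146, 166.34760504])]
```

```bash
ls -t pics | head -1 | xargs -I{} cp pics/{} pics/rr.png
```

```text
(no output)
```

View pics/rr.png

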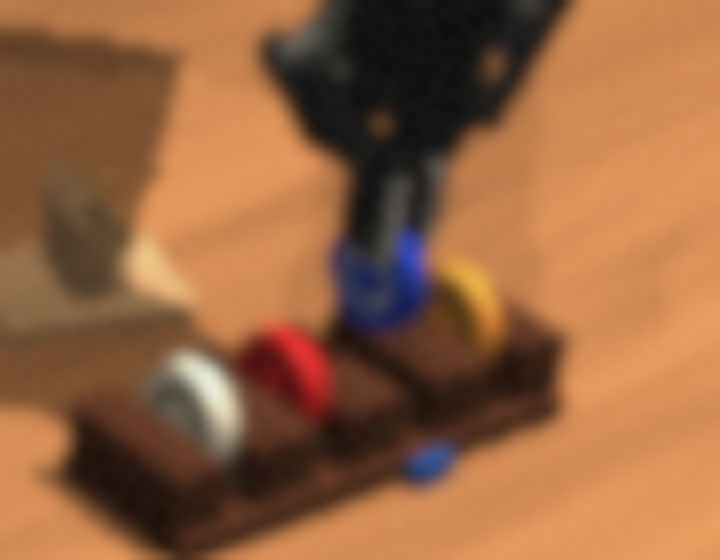

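```bash
python3 -m crank '[{"dp":[-0.005,0,-0.02],"spin":0,"grip":-0.95},{"dp":[0,0,-0.014],"spin":0,"grip":-0.95},{"dp":[0,0,-0.012],"spin":0,"grip":-0.95},{"dp":[0,0,-0.008],"spin":0,"grip":-0.95},{"dp":[0,0,0],"spin":0,"grip":-0.95}]' 30; python3 -m crank '[{"dp":[0,0,-0.012],"spin":0,"grip":-0.95},{"dp":[0,0,-0.012],"spin":0,"grip":-0.95},{"dp":[0,0,0],"spin":0,"grip":-0.95}]' 30
```

```text
clock: 17.8
ee_pos: [0.5711, 0.2392, 0.0823]
tool_rot: [0.0, 1.0, -0.028, -0.0]
wrist_force: [1.0, 0.5, -0.5]
width: 0.102
grip_force: 34.2
clock: 18.18
ee_pos: [0.5709, 0.2392, 0.076]
tool_rot: [0.0, 1.0, -0.028, -0.0]
wrist_force: [-0.2, 0.6, 0.6]
width: 0.104
grip_force: 34.2
```

```bash
python3 -m crank '[{"dp":[0,0,-0.012],"spin":0,"grip":-0.95},{"dp":[0,0,-0.012],"spin":0,"grip":-0.95},{"dp":[0,0,-0.006],"spin":0,"grip":-0.95},{"dp":[0,0,0],"spin":0,"grip":-0.95}]' 30; python3 -m crank '[{"dp":[0,0,-0.006],"spin":0,"grip":-0.95},{"dp":[0,0,0],"spin":0,"grip":-0.95}]' 30; python3 -m crank '[{"dp":[0,0,-0.006],"spin":0,"grip":-0.95},{"dp":[0,0,0],"spin":0,"grip":-0.95}]' 30
```

```text
clock: 18.68
ee_pos: [0.5711, 0.2393, 0.0688]
tool_rot: [0.0, 1.0, -0.028, -0.0]
wrist_force: [-0.2, -0.3, -0.9]
width: 0.102
grip_force: 34.2
clock: 18.92
ee_pos: [0.5711, 0.2393, 0.0674]
tool_rot: [0.0, 1.0, -0.028, -0.0]
wrist_force: [-0.5, -0.3, -0.1]
width: 0.104
grip_force: 34.2
clock: 19.18
ee_pos: [0.5715, 0.2394, 0.0665]
tool_rot: [-0.0, 1.0, -0.028, 0.001]
wrist_force: [1.3, -1.1, 1.9]
width: 0.1
grip_force: 34.4
```

```bash
python3 -m crank '[{"dp":[0.002,0,-0.004],"spin":0,"grip":-0.95},{"dp":[0,0,0],"spin":0,"grip":-0.95}]' 30; python3 -m crank '[{"dp":[0.002,0,-0.004],"spin":0,"grip":-0.95},{"dp":[0,0,0],"spin":0,"grip":-0.95}]' 30
```

```text
clock: 19.42
ee_pos: [0.5723, 0.2395, 0.0659]
tool_rot: [-0.0, 1.0, -0.028, 0.001]
wrist_force: [1.2, 0.2, 3.9]
width: 0.103
grip_force: 34.8
clock: 19.68
ee_pos: [0.5731, 0.2396, 0.0653]
tool_rot: [-0.0, 1.0, -0.028, 0.001]
wrist_force: [2.0, -0.4, 5.7]
width: 0.107
grip_force: 34.9
```

```bash
python3 -m crank '[{"dp":[0.004,0,0],"spin":0,"grip":-0.95},{"dp":[0,0,0],"spin":0,"grip":-0.95}]' 30; python3 -m crank '[{"dp":[0.002,0,-0.004],"spin":0,"grip":-0.95},{"dp":[0,0,0],"spin":0,"grip":-0.95}]' 30; python3 slot.py
```

```text
clock: 19.92
ee_pos: [0.5734, 0.2396, 0.0652]
tool_rot: [-0.0, 1.0, -0.027, 0.001]
wrist_force: [-1.3, -0.3, 7.4]
width: 0.102
grip_force: 35.2
clock: 20.18
ee_pos: [0.5737, 0.2396, 0.0651]
tool_rot: [-0.0, 1.0, -0.027, 0.0]
wrist_force: [-5.5, 0.5, 13.1]
width: 0.102
grip_force: 35.7
[0.5737 0.2396 0.0651] [-2.000e-04  9.996e-01 -2.730e-02  4.000e-04] [-5.5  0.5 13.1]
blue [341.8 165. ] [339 160   6  11  42] med [0.586  0.2409 0.0473] across [-15.6  -3.    3.6] z [0.0328 0.0581]
red [328.5 168. ] [322 163  12  12  94] med [0.5768 0.1955 0.046 ] across [12.4 42.9 46.3] z [0.0318 0.0608]
white [317.5 170.7] [313 166   8  11  49] med [0.5765 0.1548 0.0528] across [54.7 83.1 88.1] z [0.0373 0.0606]
blue x pct [0.5842 0.5904 0.5912 0.5914] 32
red x pct [0.5766 0.5861 0.5874 0.5877] 68
white x pct [0.577  0.5838 0.5855 0.5866] 45
pred px of seat disc near rim [array([337.02450146, 166.34760504])]
```

```bash
python3 -m crank '[{"dp":[-0.004,0,0.006],"spin":0,"grip":-0.95},{"dp":[0,0,0],"spin":0,"grip":-0.95}]' 30; python3 -m crank '[{"dp":[0,0,0],"spin":0,"grip":-0.75},{"dp":[0,0,0],"spin":0,"grip":-0.65},{"dp":[0,0,0],"spin":0,"grip":-0.5},{"dp":[0,0,0],"spin":0,"grip":-0.5}]' 30; python3 slot.py
```

```text
clock: 20.48
ee_pos: [0.5732, 0.2396, 0.0653]
tool_rot: [-0.0, 1.0, -0.027, 0.001]
wrist_force: [0.6, 0.7, 6.1]
width: 0.102
grip_force: 34.9
clock: 20.98
ee_pos: [0.5724, 0.2392, 0.0641]
tool_rot: [0.0, 1.0, -0.028, -0.0]
wrist_force: [-0.4, -0.7, -0.6]
width: 0.256
grip_force: 0.0
[0.5724 0.2392 0.0641] [ 2.000e-04  9.996e-01 -2.760e-02 -3.000e-04] [-0.4 -0.7 -0.6]
blue [341.1 163.7] [339 158   5  13  53] med [0.5839 0.2406 0.0504] across [-15.   -2.7   3.9] z [0.0324 0.0586]
red [328.5 168. ] [322 163  12  12  93] med [0.5758 0.1953 0.0462] across [13.5 43.1 46.8] z [0.0317 0.0604]
white [317.5 170.7] [313 166   8  12  51] med [0.5756 0.1554 0.0531] across [53.7 83.1 88.7] z [0.0386 0.06  ]
blue x pct [0.582  0.5889 0.5901 0.5904] 45
red x pct [0.5756 0.5864 0.5878 0.5885] 69
white x pct [0.5765 0.5843 0.5849 0.5854] 44
pred px of seat disc near rim [array([337.02450146, 166.34760504])]
```

Disc stayed put on release. Now I'll retreat straight up and check.

```bash
python3 -m crank '[{"dp":[0,0,0.03],"spin":0,"grip":-0.5},{"dp":[0,0,0.1],"spin":0,"grip":-0.5},{"dp":[0,0,0.2],"spin":0,"grip":-0.5},{"dp":[-0.1,-0.2,0.1],"spin":0,"grip":-0.5},{"dp":[-0.1,-0.2,0],"spin":0,"grip":-0.5},{"dp":[-0.1,-0.2,0],"spin":0,"grip":-0.5},{"dp":[-0.1,-0.2,0],"spin":0,"grip":-0.5},{"dp":[0,0,0],"spin":0,"grip":-0.5}]' 30; python3 slot.py
python3 - <<'E'
from h import *
c=cam("top"); X=cloud(c); hsv=cv2.cvtColor(c["image"],cv2.COLOR_RGB2HSV); H,S,V=[hsv[...,i].astype(int) for i in range(3)]
w=(slice(150,192),slice(105,192)); nm={}
for k,m in dict(blue=(H>105)&(H<135)&(S>90)&(V>45),red=((H<8)|(H>170))&(S>170)&(V>90),amber=(H>18)&(H<32)&(S>140)&(V>60),white=(S<70)&(V>120)).items():
    mm=(m&(X[...,2]>.043))[w]; q=X[w][mm]; print(k,mm.sum(),q.mean(0).round(4),"zmax",np.percentile(q[:,2],95).round(4),(q.max(0)-q.min(0)).round(3))
E
```

```text
clock: 22.02
ee_pos: [0.4718, 0.0371, 0.1737]
tool_rot: [-0.001, 1.0, -0.029, 0.001]
wrist_force: [0.2, 0.5, -0.0]
width: 0.251
grip_force: 0.0
[0.4718 0.0371 0.1737] [-6.000e-04  9.996e-01 -2.900e-02  1.400e-03] [ 0.2  0.5 -0. ]
blue [339.7 163.8] [335 159   9  12  67] med [0.5807 0.237  0.0489] across [-25.6   1.6   4.5] z [0.0338 0.0602]
red [328.6 168.1] [323 163  11  12  89] med [0.5773 0.1956 0.0458] across [14.8 42.7 47.1] z [0.0327 0.0598]
white [317.7 171. ] [314 167   7  11  43] med [0.5772 0.1543 0.054 ] across [64.4 83.8 87.5] z [0.039  0.0603]
blue x pct [0.5799 0.5883 0.5898 0.5914] 56
red x pct [0.5772 0.5862 0.5872 0.5882] 66
white x pct [0.5772 0.5841 0.5849 0.585 ] 41
pred px of seat disc near rim [array([337.02450146, 166.34760504])]
blue 80 [0.5712 0.2377 0.0529] zmax 0.0589 [0.036 0.012 0.015]
red 83 [0.5688 0.1962 0.0526] zmax 0.0584 [0.036 0.012 0.017]
amber 36 [0.5773 0.28   0.0563] zmax 0.0606 [0.017 0.011 0.013]
white 75 [0.5665 0.1546 0.0532] zmax 0.0585 [0.036 0.011 0.016]
```

```bash
python3 -c "
from plant import manip
print(manip.finish_job())"
```

```text
the job is handed in; nothing more can be done
None
```

The blue striker was laid on the maple rest and let go, then retaken by its faces and lowered onto the rods of the blue-tabbed slot, where it stands level with the red and white ones; between the two I stood it on the table for a moment and loosened the grip to regrip it higher. I handed the job in at about 22 s.

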